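# Set the stall's stone-viewing light to the orange mark

### The job

On the light box, first press the green button fully down and let it go; then, with a fingertip pressed on the big black knurled dial, rub the dial round clockwise until it clicks home with its white pointer at the orange mark. Do not stop short of the orange mark or leave the dial past it at the blue one; grip and lift nothing, leave the stones and tools on and round the box where they are, and finish clear of everything.

Things in the scene. Friction and masses are not known exactly. Their poses are not given: they have to be found in the camera images.
- lightbox: Grey flat light box fixed to the table, 170 (x) by 330 (y) mm, flat top 50 mm above the table. Origin: centre of its underside, on the table; its z is up, its -x side faces the robot at yaw 0. Its +y half carries a pale glowing pane (top at 52 mm), its -y half the dial; the button stands between them near the -x edge.
- wheel: The dial's wheel: black flat-topped disc, 96 mm across, 16 mm high, knurled rim, white pointer bar and bare-metal centre on its flat top. It turns about its vertical axis at (-5, -95) mm in the light box frame. Origin: on that axis at the wheel's underside, 54 mm above the table.
- wheel_top (a point): Centre of the wheel's flat top, on its axis, 70 mm above the table (nothing stands higher on the wheel).
- pointer_tip (a point): Outer end of the white pointer bar on the wheel's top, 45 mm from the axis; turns with the wheel.
- orange_mark (a point): Centre of the orange dot (16 mm across, larger than the others) on the box's top, 63.5 mm from the dial's axis. Clockwise from above the dots are white, white, orange, blue.
- dial (a joint): Dial angle (rad), growing clockwise from above. Detents: 0 (first white dot), 0.785 (second white), 1.571 (orange), 2.356 (blue); humps midway; stops just outside. Starts in a white one. Let go, it springs to the nearest detent. A hump takes about 0.05 N m (under 2 N at 30 mm from the axis): a fingertip pressed on the flat top with 6 to 15 N carries it.
- power (a joint): Travel of the green push button in m: 0 up, 0.006 fully down; springs back; fully down takes about 4 N.
- power_top (a point): Centre of the top of the green button (24 mm across), 62 mm above the table when up, in a flat black ring (34 mm across, 4 mm high) on the box; it is pressed straight down.
- agate_slice: Bystander lying on the glowing pane: loose round brown agate slice, 60 mm across, 10 mm thick. Origin: centre of its underside.
- geode: Bystander: loose rust-brown faceted stone, 64 mm across, 42 mm high, beside the box on its dial side. Origin: centre of its underside.
- loupe: Bystander: loose black loupe, 42 mm across, 34 mm high, in front of the box (robot side). Origin: centre of its underside.
- dust_brush: Bystander: loose dusting brush 160 mm long, lying beside the box on the pane's side. Origin: underside of the brush.
- scholar_stone: Bystander: loose green stone on a dark wooden stand, 70 mm wide, 80 mm high, behind the box. Origin: centre of its underside.
- stone_egg: Bystander: loose pink stone egg, 44 mm across, 48 mm high, standing on its flat foot behind the box. Origin: centre of its underside.
- pebble_basket: Bystander: loose red basket with pebbles, 110 by 150 mm, 35 mm high, right of the box. Origin: centre of its underside.

How it is judged:
On the way, in this order (a step that is already met when the one before it is completed fails the run):
1. the green button is pressed fully down (value of joint power above 0.0045 m), for 0.05 s.
2. the button is up again and a fingertip touches the wheel while the pointer is still short of the orange mark (value of joint power below 0.002 m and contact force between the fingers and wheel above 0.3 N and value of joint dial below 1.25 rad), for 0.04 s.
3. the dial has clicked home at the orange mark (value of joint dial between 1.43 and 1.71 rad), for 0.3 s.
At the end, for the whole second after the job is handed in: The dial rests in the orange detent (1.571 rad, within 0.12 rad), the button is up, and every bystander lies within 25 mm of where it started (value of joint dial between 1.45 and 1.69 rad and velocity of joint dial between -0.05 and 0.05 rad/s and value of joint power below 0.002 m and distance of each of agate_slice, geode, loupe, dust_brush, scholar_stone, stone_egg, pebble_basket from where it was at the start of the episode below 0.025 m); the robot touches nothing.
It fails at once if a bystander is lifted, carried or pushed more than 25 mm away (distance of any of agate_slice, geode, loupe, dust_brush, scholar_stone, stone_egg, pebble_basket from where it was at the start of the episode above 0.025 m).
It also fails if it takes over 45 s, if anything falls off the work surface, if the arm or the gripper's body presses on something with over 40 N, if the wrist force passes 120 N, or if a joint passes its speed limit or range.

### The arm

A 7-joint arm with a two-finger parallel gripper is mounted at the origin on the work surface. World frame = base frame: x ahead of the robot, y to its left, z up, the work surface at z = 0. Lengths are in m, angles in rad, forces in N, time in s.
With the tool pointing down it reaches from about 0.35 to 0.9 m from the base axis. Payload 8.1 kg.
Tool frame: the origin (TCP) lies at the very end of the fingers, on their centre line; the grasp point (between the pads) lies 19 mm behind it; z points along the fingers, y is the line along which they close (so a half turn about z gives the same grasp; the last joint's range is limited). The gripper opens to 92 mm and grips with 3 to 60 N. Pads are 19 mm wide; open, the fingers measure 130 mm over their backs; the gripper's body (75 mm by 190 mm) begins 47 mm behind the grasp point.
Start: joints at [1.111, 0.434, 0.025, 1.573, -0.012, 1.134, -0.075], TCP at [0.218, -0.586, 0.227] pointing down, gripper open.
Joint ranges: [-2.62, 2.62], [-0.44, 2.09], [-1.27, 1.32], [0.08, 2.57], [-1.32, 4.46], [0.12, 2], [-2.74, 2.74]. Speed limits (rad/s): [2.22, 2.22, 3.01, 3.01, 3.14, 3.14, 3.14].

### API

Orientations are given as a unit quaternion [x, y, z, w].
In Python, from plant import arm, eyes gives the robot as it stands.
- The arm moves only by the tool drive_tool, never from a script. Its argument "rows" is a list of rows, each a list of 4 numbers: the shift along the tool's x, y, z in mm, then the turn about the tool's z in degrees. A call has 1 to 5 rows; each row shifts and turns the commanded pose from where the row before left it, along the tool's axes as they then stand; what a row does not reach is not made up. A row lasts 1/10 s, in which the tool goes at most 50 mm and 8.59 degrees, less where a joint would pass 70% of its speed; a pose out of reach is approached as far as the arm can. A call is refused whole if a number of a shift passes 50 or a number of a turn 8.59, either way. A call with a gripper value outside its range is refused whole. "grip" is the closure, from -1 (fully open) to 1 (shut), set as the call begins (left out, the last holds). The fingers move at their own pace and stop on an object; "force" is the grip in N (left out, the last holds). Time passes only in rows, so rows that do not move let the fingers close. It gives the time, the measured TCP pose, the force, the opening and the grip force at its end, in the units of the state.
- arm.get_obs(): the state, without advancing time (a new reading comes with each control period).
- eyes.grab_frame(name): name is "scene" or "top"; returns a dict with "pixels" (400x640x3 uint8, red, green, blue), "depth" (400x640 float32, m along the optical axis (not along the pixel's ray), 0 where there is no reading), "fx", "fy", "cx", "cy" (pixels), "k1" (the pictures are not rectified: a ray, as slopes to the right and down, at radius r is drawn at 1 + k1 r^2 times it, then the intrinsics apply), "T" (4x4, takes a point from camera to world coordinates). Camera axes: x right, y up, looking along -z (the intrinsics and any distortion apply to the point x, -y, -z); pixel columns grow to the right and rows downward; lengths in m; the calibration is good to about 2 mm. A picture is of the moment at which its call begins.
- arm.hand_in(): hands the job in; it is judged then, once.
The state is a dict: "time_s": time; "qpos": joint angles; "dq": joint speeds; "joint_efforts": joint torques, N m; "ee_pos": TCP position; "eef_rot": TCP orientation; "ft_force": force on the tool from outside, world axes, zero at the start; "moment": the same for the moment, N m; "gripper_width": finger opening in m; "grip_force": force on a finger pad.
Only numpy, scipy, OpenCV 4.12 (cv2) and the standard library are available. Lean on these libraries where they do the work, as an engineer would, in place of code of your own. Each camera call takes 0.05 s, during which the arm holds its last target. There are 200 camera calls.

## Working session

There is one attempt and no reset: what is moved stays moved. The work goes in short steps, Python scripts to look and compute and a tool call to move; the robot and the scene stay as the last step left them, time stands still between calls to the robot, and variables do not carry over. Pictures are saved under pics/ and viewed, at most 10 in all, crops included, and the job is handed in when it is done.

Besides the shell and the picture viewer there is one more tool, called by a JSON object that holds its "method" and its "body". drive_tool: Moves the arm, as the interface text tells. Its arguments: {"type":"object","properties":{"rows":{"type":"array"},"grip":{"type":"number"},"force":{"type":"number"}},"required":["rows"]}

```bash
mkdir -p pics && cat > h.py <<'E'
import numpy as np, cv2
from plant import arm, eyes
def pt(f,u,v,z=None):
    K=np.array([[f["fx"],0,f["cx"]],[0,f["fy"],f["cy"]],[0,0,1]])
    d=np.array([(u-f["cx"])/f["fx"],(v-f["cy"])/f["fy"]]); s=d.copy()
    for _ in range(20): s=d/(1+f["k1"]*(s@s))
    T=np.array(f["T"]); ray=T[:3,:3]@np.array([s[0],-s[1],-1]); o=T[:3,3]
    t=f["depth"][int(round(v)),int(round(u))] if z is None else (z-o[2])/ray[2]
    return o+t*ray
E
python3 - <<'E'
from h import *
for n in("scene","top"):
    f=eyes.grab_frame(n); cv2.imwrite(f"pics/{n}0.png",f["pixels"][:,:,::-1]); print(n,f["fx"],f["cx"],f["cy"],f["k1"],np.round(f["T"],3).tolist())
o=arm.get_obs(); print(o)
E
```

```text
scene 457.7708026298661 328.0873724866981 199.0852060584935 -0.07380758761185456 [[-0.784, -0.512, 0.352, 0.998], [0.621, -0.654, 0.432, 0.458], [0.009, 0.557, 0.831, 1.103], [0.0, 0.0, 0.0, 1.0]]
top 416.44948538657763 317.6373923140169 198.82109300361162 -0.08374971153438103 [[0.018, 0.99, -0.139, 0.378], [-0.999, 0.022, 0.025, -0.055], [0.027, 0.138, 0.99, 1.35], [0.0, 0.0, 0.0, 1.0]]
{'time_s': 0.1, 'qpos': array([ 1.11141749,  0.4351659 ,  0.02495674,  1.57396268, -0.01159861,
        1.13403135, -0.07507799]), 'dq': array([ 4.12546858e-05, -1.25716167e-04,  3.07986495e-04, -2.39244979e-03,
       -1.21973465e-03,  1.04720725e-03,  8.66651149e-04]), 'joint_efforts': array([ 3.27663634e-03, -6.69128823e+01,  9.88080092e-01, -3.15146506e+01,
       -6.05759583e-02,  3.73555126e-02,  3.98945645e-05]), 'ee_pos': array([ 0.21808918, -0.58523571,  0.22603224]), 'eef_rot': array([ 9.84133266e-01,  1.77429449e-01, -1.86610280e-04, -6.86284395e-04]), 'ft_force': array([-0.78625327, -0.21127264,  0.68783116]), 'moment': array([ 0.02196401, -0.00625711, -0.04153971]), 'grip_force': 0.0, 'gripper_width': 0.09192692848259468}
```

View pics/top0.png

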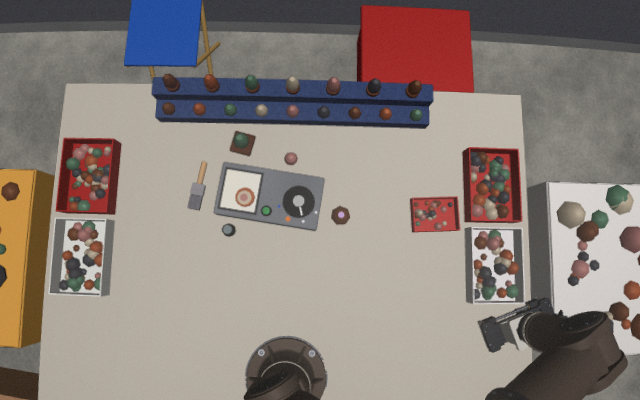

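View pics/scene0.png

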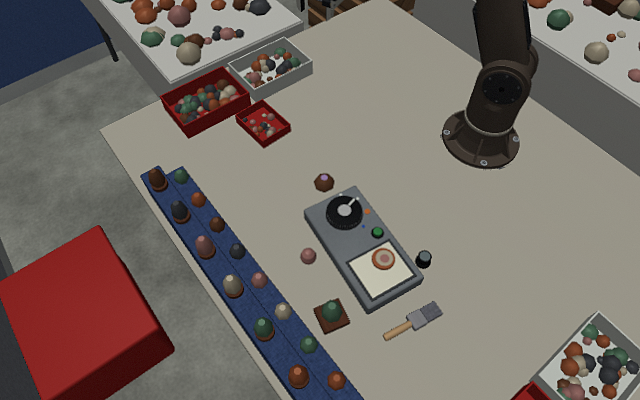

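The top view shows the box at about (270,196), the dial at (298,201), the green button at (266,211) and the orange dot near (288,218). In the scene view the dial is at (345,212) and the button at (378,232). I'll zoom in and measure from both views.

```bash
python3 - <<'E'
from h import *
ft=eyes.grab_frame("top"); fs=eyes.grab_frame("scene")
a=cv2.resize(ft["pixels"][155:235,210:350],None,fx=5,fy=5,interpolation=cv2.INTER_CUBIC)[:,:,::-1]
cv2.imwrite("pics/c1.png",a)
for n,f,(x0,y0,x1,y1) in(("top",ft,(210,160,330,232)),("scene",fs,(300,180,430,315))):
    P=f["pixels"].astype(int); hsv=cv2.cvtColor(f["pixels"],cv2.COLOR_RGB2HSV)
    m0=np.zeros(P.shape[:2],bool); m0[y0:y1,x0:x1]=1
    H,S,V=[hsv[...,i].astype(int) for i in range(3)]
    for c,m,z in(("green",(H>45)&(H<85)&(S>130),.062),("orange",(H<16)&(S>120)&(V>120),.05),("blue",(H>95)&(H<130)&(S>120),.05),("dark",(V<45),.07)):
        nn,l,st,ce=cv2.connectedComponentsWithStats((m&m0).astype(np.uint8))
        for i in range(1,nn):
            if st[i,4]>4:
                print(n,c,st[i,4],ce[i].round(1),pt(f,*ce[i],z=z).round(4),pt(f,*ce[i]).round(4))
E
```

```text
top orange 59 [246.6 195.4] [0.5659 0.1367 0.05  ] [0.5641 0.1349 0.0626]
top orange 16 [287.5 218.5] [0.4957 0.0059 0.05  ] [0.4951 0.0056 0.0564]
scene green 72 [377.3 231.7] [0.5199 0.0772 0.062 ] [0.5186 0.0761 0.0591]
scene orange 21 [367. 211.] [0.4932 0.0069 0.05  ] [0.4934 0.0071 0.0504]
scene orange 113 [381.5 258.5] [0.5585 0.1382 0.05  ] [0.5638 0.142  0.0626]
scene blue 7 [363.  225.7] [0.5322 0.0354 0.05  ] [0.5333 0.0364 0.0526]
scene dark 800 [343.5 213.5] [ 0.5572 -0.0173  0.07  ] [ 0.5564 -0.0182  0.0681]
scene dark 8 [306.  218.5] [ 0.6451 -0.0663  0.07  ] [ 0.6302 -0.0885  0.0263]
scene dark 7 [313.1 230. ] [ 0.6515 -0.0269  0.07  ] [ 0.634  -0.0514  0.0178]
scene dark 38 [376.7 234.8] [0.5309 0.0862 0.07  ] [0.5262 0.0824 0.0595]
scene dark 5 [321.6 243. ] [0.6578 0.0169 0.07  ] [ 0.6431 -0.0021  0.0255]
scene dark 5 [326.6 251. ] [0.6619 0.0427 0.07  ] [0.6465 0.0236 0.0225]
scene dark 10 [362.5 253.5] [0.5952 0.1042 0.07  ] [0.5876 0.0976 0.0507]
scene dark 114 [421.7 262.3] [0.4947 0.2149 0.07  ] [0.4749 0.2053 0.0293]
scene dark 35 [407.  290.4] [0.5758 0.2463 0.07  ] [0.5569 0.2368 0.0239]
scene dark 22 [356.2 296.5] [0.6819 0.182  0.07  ] [0.6677 0.1697 0.0239]
scene dark 17 [381.5 305.4] [0.6495 0.2361 0.07  ] [0.6333 0.2258 0.022 ]
scene dark 10 [367.8 311.6] [0.6849 0.2275 0.07  ] [0.6717 0.2179 0.0267]
scene dark 6 [341. 312.] [0.7348 0.1893 0.07  ] [0.7301 0.1845 0.0515]
```

View pics/c1.png

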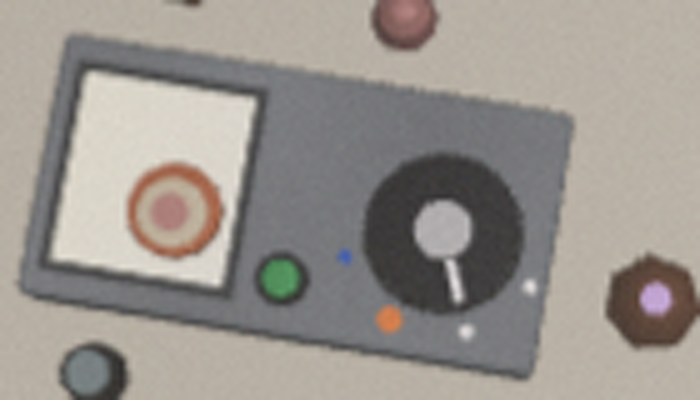

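The crop shows the wheel at (443,232), with its pointer at the second white dot (466,331), so dial is about 0.785. The orange dot is at (389,319) and the button at (282,278). One clockwise detent is needed.

```bash
python3 - <<'E'
from h import *
ft=eyes.grab_frame("top"); fs=eyes.grab_frame("scene")
c=lambda u,v:(210+(u-2)/5,155+(v-2)/5)
for n,u,v,z in(("wheel",443,232,.07),("button",282,278,.062),("orange",389,319,.05),("w2",466,331,.05),("w1",530,287,.05),("blue",345,257,.05),("tip",459,302,.07)):
    print(n,pt(ft,*c(u,v),z=z).round(4),pt(ft,*c(u,v)).round(4))
print("scene wheel",pt(fs,344.5,210.5,z=.07),pt(fs,344.5,210.5))
from scipy.spatial.transform import Rotation as R
print(R.from_quat(arm.get_obs()["eef_rot"]).as_matrix().round(3))
# two-ray intersection for heights
def tri(p,q):
    A=[];o=[]
    for f,(u,v) in((ft,p),(fs,q)):
        a=pt(f,u,v,z=0);b=pt(f,u,v,z=.2);o.append(a);A.append((b-a)/np.linalg.norm(b-a))
    M=sum(np.eye(3)-np.outer(d,d) for d in A);return np.linalg.solve(M,sum((np.eye(3)-np.outer(d,d))@x for d,x in zip(A,o)))
print(tri(c(443,232),(344.5,210.5)),tri(c(282,278),(377.3,231.7)),tri(c(389,319),(367,211)))
E
```

```text
wheel [ 0.549  -0.0266  0.07  ] [ 0.5482 -0.0267  0.0753]
button [0.519  0.0728 0.062 ] [0.519  0.0728 0.0619]
orange [0.496  0.0063 0.05  ] [0.4962 0.0064 0.0479]
w2 [ 0.4895 -0.042   0.05  ] [ 0.4892 -0.0421  0.0528]
w1 [ 0.518  -0.0816  0.05  ] [ 0.5178 -0.0815  0.052 ]
blue [0.5345 0.0349 0.05  ] [0.534  0.0347 0.0541]
tip [ 0.5056 -0.0375  0.07  ] [ 0.5052 -0.0376  0.0739]
scene wheel [ 0.54914071 -0.02288053  0.07      ] [ 0.54914725 -0.02287353  0.07001504]
[[ 0.937  0.349 -0.   ]
 [ 0.349 -0.937  0.   ]
 [-0.    -0.001 -1.   ]]
[ 0.54851928 -0.02550292  0.06665247] [0.51864331 0.07436847 0.05734593] [0.49504181 0.00704195 0.05237733]
```

{"method": "drive_tool", "body": {"rows": [[25,-25,0,0],[30,-30,0,0],[30,-30,0,0],[30,-30,0,0],[30,-30,0,0]], "grip": 1, "force": 20}}

```text
time_s: 0.8
ee_pos: [0.304, -0.3976, 0.2268]
eef_rot: [0.984, 0.177, 0.0, 0.0]
ft_force: [1.7, -0.9, -1.3]
gripper_width: 0.0564
grip_force: 0.0
```

{"method": "drive_tool", "body": {"rows": [[30,-30,0,0],[30,-30,0,0],[30,-30,0,0],[30,-30,0,0],[30,-30,0,0]]}}

```text
time_s: 1.3
ee_pos: [0.3921, -0.2046, 0.227]
eef_rot: [0.984, 0.177, 0.0, 0.0]
ft_force: [1.2, -0.5, -0.7]
gripper_width: 0.0165
grip_force: 0.0
```

{"method": "drive_tool", "body": {"rows": [[30,-30,0,0],[30,-30,0,0],[30,-30,0,0],[30,-30,0,0],[30,-30,0,0]]}}

```text
time_s: 1.8
ee_pos: [0.4804, -0.0117, 0.227]
eef_rot: [0.984, 0.177, 0.0, 0.0]
ft_force: [0.2, -1.9, -0.6]
gripper_width: 0.0008
grip_force: 0.0
```

{"method": "drive_tool", "body": {"rows": [[33,-33,0,0],[33,-33,0,0],[0,0,45,0],[0,0,45,0],[0,0,40,0]]}}

```text
time_s: 2.3
ee_pos: [0.5184, 0.0719, 0.0951]
eef_rot: [0.984, 0.178, 0.0, -0.0]
ft_force: [0.1, -0.2, 0.8]
gripper_width: 0.0003
grip_force: 0.0
```

{"method": "drive_tool", "body": {"rows": [[0,0,0,0],[0,0,0,0]]}}

```text
time_s: 2.5
ee_pos: [0.5187, 0.0717, 0.0972]
eef_rot: [0.984, 0.177, -0.0, -0.0]
ft_force: [1.0, -0.2, 0.7]
gripper_width: 0.0006
grip_force: 0.0
```

```bash
python3 - <<'E'
from h import *
o=arm.get_obs();print(o["ee_pos"],o["ft_force"])
t=eyes.grab_frame("top")["pixels"][150:240,210:350]; s=eyes.grab_frame("scene")["pixels"][170:260,290:430]
cv2.imwrite("pics/c2.png",cv2.resize(np.hstack([t,s]),(784,252),interpolation=cv2.INTER_CUBIC)[:,:,::-1])
E
```

```text
[0.51866771 0.07169237 0.09723553] [ 0.95433629 -0.17188385  0.7370895 ]
```

View pics/c2.png

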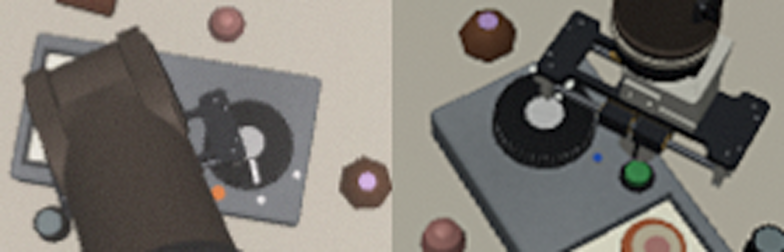

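The closed fingers stand right above the green button (button at (637,175) in the right half, fingertips at (635,150)). Pressing now.

{"method": "drive_tool", "body": {"rows": [[1,-2,20,0],[0,0,13,0],[0,0,3,0],[0,0,3,0],[0,0,2,0]]}}

```text
time_s: 3.1
ee_pos: [0.5191, 0.0737, 0.0563]
eef_rot: [0.984, 0.177, 0.0, 0.0]
ft_force: [-1.4, -0.2, 6.0]
gripper_width: 0.0007
grip_force: 3.0
```

{"method": "drive_tool", "body": {"rows": [[0,0,1,0],[0,0,0,0]]}}

```text
time_s: 3.3
ee_pos: [0.5192, 0.0737, 0.0561]
eef_rot: [0.984, 0.177, 0.0, 0.0]
ft_force: [-3.9, -1.6, 13.9]
gripper_width: 0.0009
grip_force: 7.0
```

{"method": "drive_tool", "body": {"rows": [[0,0,-15,0],[0,0,-25,0],[-4,35,0,0],[-4,36,0,0],[0,0,0,0]]}}

```text
time_s: 3.8
ee_pos: [0.5375, -0.0015, 0.0951]
eef_rot: [0.985, 0.174, 0.0, 0.002]
ft_force: [0.4, -0.0, -0.9]
gripper_width: 0.0002
grip_force: 0.0
```

```bash
python3 - <<'E'
from h import *
o=arm.get_obs();print(o["ee_pos"],o["ft_force"],o["qpos"])
R=__import__("scipy.spatial.transform",fromlist=["Rotation"]).Rotation.from_quat(o["eef_rot"]).as_matrix()
print(R.T@(np.array([.5358,.0041,.07])-o["ee_pos"])*1000)
E
```

```text
[ 0.53752518 -0.00149018  0.09514898] [ 0.41032193 -0.00885746 -0.90728024] [ 0.15769047  0.47172484 -0.34537181  1.91496376  0.22271039  0.79068982
 -1.5314169 ]
[ 0.28787719 -5.92626863 25.12954398]
```

{"method": "drive_tool", "body": {"rows": [[0,0,18,0],[0,0,0,0],[0,0,0,0]]}}

```text
time_s: 4.1
ee_pos: [0.536, 0.0049, 0.0769]
eef_rot: [0.984, 0.178, -0.0, -0.0]
ft_force: [-0.4, 0.2, 0.6]
gripper_width: 0.0002
grip_force: 0.0
```

{"method": "drive_tool", "body": {"rows": [[0,0,4,0],[0,0,3,0],[0,0,1,0],[0,0,0.5,0],[0,0,0,0]]}}

```text
time_s: 4.6
ee_pos: [0.5377, 0.0053, 0.0701]
eef_rot: [0.984, 0.178, 0.002, 0.0]
ft_force: [-2.1, -0.0, 18.1]
gripper_width: 0.0003
grip_force: 8.7
```

{"method": "drive_tool", "body": {"rows": [[0,0,-0.5,0],[4.5,0,0,8],[4.5,0,0,8],[4.5,0,0,8]]}}

```text
time_s: 5.0
ee_pos: [0.5511, 0.0073, 0.0702]
eef_rot: [0.999, -0.034, 0.002, 0.0]
ft_force: [0.5, -3.2, 9.2]
gripper_width: 0.0003
grip_force: 4.7
```

{"method": "drive_tool", "body": {"rows": [[4.5,0,0.1,8],[4.5,0,0.1,8],[4.5,0,0,8],[0,0,0,0]]}}

```text
time_s: 5.4
ee_pos: [0.5645, 0.0038, 0.0701]
eef_rot: [0.971, -0.241, 0.002, 0.0]
ft_force: [-1.8, -2.4, 14.7]
gripper_width: 0.0003
grip_force: 7.0
```

```bash
python3 - <<'E'
from h import *
o=arm.get_obs();print(o["ee_pos"],o["ft_force"],o["moment"])
t=eyes.grab_frame("top")["pixels"][150:240,210:350]; s=eyes.grab_frame("scene")["pixels"][170:260,290:430]
cv2.imwrite("pics/c3.png",cv2.resize(np.hstack([t,s]),(784,252),interpolation=cv2.INTER_CUBIC)[:,:,::-1])
E
```

```text
[0.56446153 0.00379934 0.07012239] [-1.76265998 -2.36396263 14.66437919] [-0.61916319  0.34736664  0.02830757]
```

View pics/c3.png

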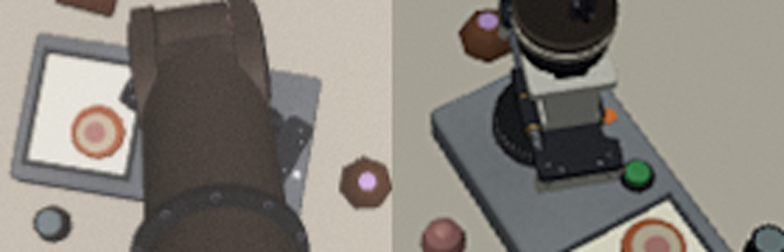

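{"method": "drive_tool", "body": {"rows": [[0,0,-15,0],[0,0,-45,0],[0,0,-45,0],[20,40,0,0],[20,40,0,0]]}}

```text
time_s: 6.0
ee_pos: [0.5622, -0.0841, 0.1756]
eef_rot: [0.972, -0.236, 0.002, -0.001]
ft_force: [0.3, -0.5, -0.1]
gripper_width: 0.0001
grip_force: 0.0
```

{"method": "drive_tool", "body": {"rows": [[20,40,0,0],[20,40,0,0],[20,40,0,0],[20,40,0,0],[0,0,0,0]]}}

```text
time_s: 6.5
ee_pos: [0.5558, -0.272, 0.1735]
eef_rot: [0.97, -0.243, 0.0, 0.002]
ft_force: [0.5, 0.3, -0.5]
gripper_width: 0.0004
grip_force: 0.0
```

```bash
python3 - <<'E'
from h import *
o=arm.get_obs();print(o["ee_pos"],o["ft_force"],o["dq"].round(3))
t=eyes.grab_frame("top")["pixels"][150:240,190:350]; s=eyes.grab_frame("scene")["pixels"][170:260,290:450]
cv2.imwrite("pics/c4.png",cv2.resize(np.vstack([t,s]),(640,720)[:1]+(600,),interpolation=cv2.INTER_CUBIC)[:,:,::-1])
E
```

```text
[ 0.55578562 -0.27199255  0.17346564] [ 0.47248853  0.25679473 -0.48840988] [-0.06  -0.019 -0.075  0.041 -0.025 -0.003 -0.07 ]
```

View pics/c4.png

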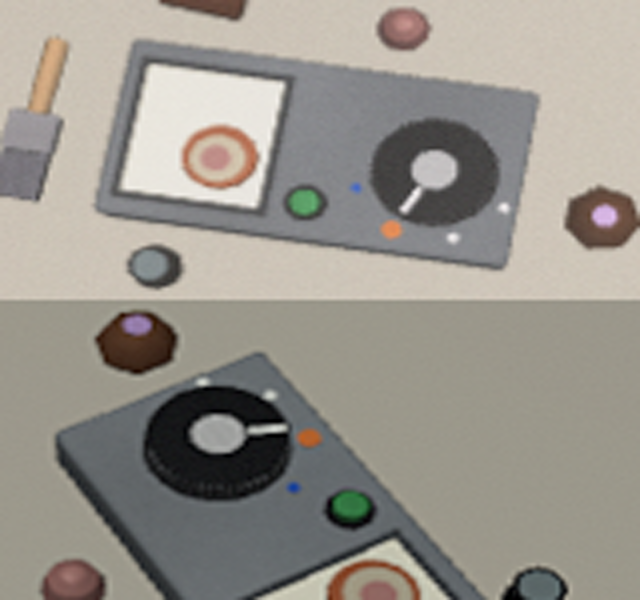

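The pointer (405,208 in the top half) aims at the orange dot (391,230), the button is up, and the stones and tools have not moved. I'll let the arm settle and hand in.

{"method": "drive_tool", "body": {"rows": [[0,0,0,0],[0,0,0,0],[0,0,0,0]]}}

```text
time_s: 6.9
ee_pos: [0.5582, -0.2622, 0.1736]
eef_rot: [0.971, -0.237, 0.0, -0.0]
ft_force: [0.2, 0.9, -0.2]
gripper_width: 0.0006
grip_force: 0.0
```

```bash
python3 -c "
from plant import arm
print(arm.hand_in())"
```

```text
the job is handed in; nothing more can be done
None
```

I pressed and released the green button, then rubbed the dial one detent clockwise to the orange mark; the last pictures show the pointer at orange, the button up and nothing else moved, and I handed in at about 7 s with the arm clear (no verdict was returned).

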